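# Lid the tub and tare the portion scale

## Task

The empty tub stands on the portion scale: press its blue lid on until both end clips snap over it and it is fully home, and let go. Then turn the scale's black bezel until its red zero mark lines up with the pointer, so that the lidded tub is tared, and let go. Leave the tub standing on the scale and do not disturb the other things on the table.

Things in the scene. Friction and masses are not known exactly. Their poses are not given: they have to be found in the camera images.
- lid_grip (a point): Centre (half-way up) of the upright handle bar in the middle of the blue lid: 14 mm thick along the lid's x, 50 mm long along its y, 24 mm high. The lid's plate (150 mm in x, 100 mm in y, 4 mm thick) has its top 12 mm and its underside 16 mm below this point. About 60 g. Starts on the table, handle up; it may go on the tub either way round. z up.
- lid_end_a (a point): Middle of the lid's +x short edge, at the underside of its plate (75 mm from the lid's centre). Under the plate a round-edged locating frame, 140 x 88 mm outside, reaches 14 mm further down: the free lid rests on it, and it drops into the tub's mouth.
- lid_end_b (a point): Middle of the lid's -x short edge, at the underside of its plate.
- tub_mouth (a point): Centre of the mouth of the grey-white open tub, at the height of its rim, axes as the tub's. Tub 150 mm along x, 100 mm along y, 50 mm high, walls 3 mm (mouth 144 x 94 mm inside), about 220 g, standing loose on the scale's platform between low lips. Fully home, the underside of the lid's plate lies on the rim.
- clip_nose_a (a point): Nose tip of the blue sprung clip (40 mm wide) at the tub's +x end: it overhangs the lid's edge by 3 mm, 7 mm above the rim; the clip's sloped top reaches 16 mm above the rim. A lid pressed straight down pushes both clips outward (some 6 to 14 N in all) and they snap back over its plate.
- clip_nose_b (a point): The same at the tub's -x end.
- scale: Low white portion scale fixed to the table, 170 mm (x) by 250 mm (y), housing 42 mm high; origin under its middle, z up. The sprung platform with the tub is centred 60 mm to its +y, the dial 85 mm to its -y. Under load the platform sinks (about 1 mm per 100 g, at most 4.5 mm), which turns the pointer clockwise: the lid's weight moves the pointer too.
- bezel_grip (a point): On the axis of the dial's black round bezel, half-way up it. The bezel is 60 mm in diameter and 23 mm high, standing on the housing (its top is 12 mm above this point, the housing 12 mm below). It turns about the vertical and stays where it is left (friction 0.04 N m). The white dial face with 24 divisions is its top and turns with it.
- zero_mark (a point): The red zero mark on the dial face, 24 mm from the axis; it turns with the bezel.
- needle_tip (a point): Tip of the black pointer over the dial face, 24 mm from the axis; it is moved by the load on the platform, never by the bezel. Nothing to touch.
- bezel (a joint): Angle of the red zero mark in rad: 0 when it points along the scale's -x, growing clockwise seen from above; range -0.6 to 2.6.
- needle (a joint): Angle of the pointer in rad, counted in the same way; the dial reads zero when it equals the bezel's angle. About 0.7 to 1.1 with the empty tub, 0.2 to 0.3 more with the lid on.
- white_lid_mid (a point): Middle of a white lid for another tub (100 x 80 mm, 20 mm high with its small grip): leave it alone.
- glass_bowl_mid (a point): Middle of a small glass pinch bowl, 52 mm across and 30 mm high, between the lids and the scale: leave it alone.
- large_bowl_mid (a point): Middle of a larger glass bowl, 110 mm across and 50 mm high, beyond the scale: leave it alone.
- mill_mid (a point): Middle of an upright wooden pepper mill, 48 mm across and 150 mm high, at the right: leave it alone.
There are look-alikes about, which are no part of the job. Of the things shaped like the part that bears lid_grip, the blue one is meant.

How it is judged:
On the way, in this order (a step that is already met when the one before it is completed fails the run):
1. the lid is snapped fully home at both ends and let go (z of each of lid_end_a, lid_end_b in the frame of tub_mouth below 0.0025 m and horizontal distance between lid_grip and tub_mouth below 0.006 m and contact force between the fingers and lid below 0.3 N), for 0.3 s.
2. the bezel's zero mark lines up with the pointer (horizontal distance between zero_mark and needle_tip below 0.0032 m), for 0.3 s.
At the end, for the whole second after the job is handed in: The blue lid is snapped on the tub (underside of both short edges within 2.5 mm of the rim, centred within 6 mm), the tub stands upright in its place on the scale (within 15 mm of its start), and the zero mark at rest lies within 3.2 mm of the pointer's tip (half a division, about 7 degrees) (z of each of lid_end_a, lid_end_b in the frame of tub_mouth below 0.0025 m and horizontal distance between lid_grip and tub_mouth below 0.006 m and horizontal distance between zero_mark and needle_tip below 0.0032 m and angle between tub_mouth's own z axis and vertical below 0.05 rad and distance of tub_mouth from where it was at the start of the episode below 0.015 m and velocity of joint bezel between -0.05 and 0.05 rad/s); the robot touches nothing.
It fails at once if the tub is lifted off the scale or pushed out of its place (distance of tub_mouth from where it was at the start of the episode above 0.03 m).
It fails at once if another thing on the table is moved by more than 25 mm (distance of any of white_lid_mid, glass_bowl_mid, large_bowl_mid, mill_mid from where it was at the start of the episode above 0.025 m).
It also fails if it takes over 54 s, if anything falls off the work surface, if the arm or the gripper's body presses on something with over 40 N, if the wrist force passes 120 N, or if a joint passes its speed limit or range.

## Robot

A 7-joint arm with a two-finger parallel gripper is mounted at the origin on the work surface. World frame = base frame: x ahead of the robot, y to its left, z up, the work surface at z = 0. Lengths are in m, angles in rad, forces in N, time in s.
With the tool pointing down it reaches from about 0.4 to 0.925 m from the base axis. Payload 5.6 kg.
Tool frame: the origin (TCP) lies on the centre line of the jaws, within the pads' length; the fingertips stand 14 mm ahead of it and the grasp point (between the pads) lies 5 mm behind it; z points along the fingers, y is the line along which they close (so a half turn about z gives the same grasp; the last joint's range is limited). The gripper opens to 85 mm and grips with 20 to 120 N. Pads are 22 mm wide; open, the fingers measure 114 mm over their backs; the gripper's body (76 mm by 85 mm) begins 54 mm behind the grasp point. The pads swing forward as they close: fully open they stand 13 mm farther back than shut.
Start: joints at [1.257, 0.468, -0.012, 1.603, 0.006, 1.071, -0.056], TCP at [0.174, -0.626, 0.216] pointing down, gripper open.
Joint ranges: [-2.53, 2.53], [-0.31, 2.02], [-1.57, 1.55], [0.28, 2.44], [-1.29, 4.43], [0.15, 1.84], [-2.92, 2.92]. Speed limits (rad/s): [2.57, 2.57, 3.14, 3.14, 3.14, 3.14, 3.14].

## Interface

Orientations are given as [roll, pitch, yaw] about the fixed x, y, z axes, in that order (R = Rz(yaw) Ry(pitch) Rx(roll)).
In Python, from workcell import bot, grab_frame, camera_info gives the robot as it stands.
- The arm moves only by the tool move_arm, never from a script. Its argument "plan" is a list of rows, each an object with "rotation": the turn, a rotation vector about the tool's x, y, z in rad, a list of three; "travel": the shift along the tool's x, y, z in mm, a list of three; "hand": the closure, from -1 (fully open) to 1 (shut). In form: [{"rotation": [ax, ay, az], "travel": [dx, dy, dz], "hand": hand}, ...]. A call has 1 to 8 rows; each row shifts and turns the commanded pose from where the row before left it, along the tool's axes as they then stand; what a row does not reach is not made up. A row lasts 1/10 s, in which the tool goes at most 50 mm and 8.59 degrees, less where a joint would pass 70% of its speed; a pose out of reach is approached as far as the arm can. A call with a gripper value outside its range is refused whole. The fingers move at their own pace and stop on an object; "squeeze" is the grip in N (left out, the last holds). Time passes only in rows, so rows that do not move let the fingers close. It gives the time, the measured TCP pose, the force, the opening and the grip force at its end, in the units of the state.
- bot.read_state(): the state, without advancing time (a new reading comes with each control period).
- grab_frame(name): name is "scene" or "top" or "wrist"; returns the picture (480x640x3 uint8, red, green, blue); there is no depth.
- camera_info(name): a dict with "fx", "fy", "cx", "cy" (pixels), "R" (3x3) and "t" (3): a world point X has camera coordinates R X + t. Camera axes: x right, y down, z forward; pixel columns grow to the right and rows downward; lengths in m; the calibration is good to about 2 mm. A picture is of the moment at which its call begins: read the wrist's pose just before it. camera_info takes no time and is no camera call; for the wrist camera it gives the pose at the moment of the call.
- bot.hand_in(): hands the job in; it is judged then, once.
The state is a dict: "clock": time; "joints": joint angles; "joint_vel": joint speeds; "tau": joint torques, N m; "tool_pos": TCP position; "ee_rot": TCP orientation; "wrist_force": force on the tool from outside, world axes, zero at the start; "wrist_torque": the same for the moment, N m; "width": finger opening in m; "grip_force": force on a finger pad.
Only numpy, scipy, OpenCV 4.12 (cv2) and the standard library are available. Lean on these libraries where they do the work, as an engineer would, in place of code of your own. Each camera call takes 0.05 s, during which the arm holds its last target. There are 200 camera calls.

## Working session

There is one attempt and no reset: what is moved stays moved. The work goes in short steps, Python scripts to look and compute and a tool call to move; the robot and the scene stay as the last step left them, time stands still between calls to the robot, and variables do not carry over. Pictures are saved under pics/ and viewed, at most 10 in all, crops included, and the job is handed in when it is done.

Besides the shell and the picture viewer there is one more tool, called after "Call:" as a command line: name --argument value ..., lists and objects as JSON in quotes. move_arm: Moves the arm, as the interface text tells. Its arguments: {"type":"object","properties":{"plan":{"type":"array","items":{"type":"object","properties":{"rotation":{"type":"array","items":{"type":"number"}},"travel":{"type":"array","items":{"type":"number"}},"hand":{"type":"number"}}}},"squeeze":{"type":"number"}},"required":["plan"]}

```bash
mkdir -p pics; ls; cat > h.py <<'E'
import numpy as np, cv2
from workcell import bot, grab_frame, camera_info
from scipy.spatial.transform import Rotation as Rn
def snap(n,f):
    ci=camera_info(n); im=grab_frame(n); cv2.imwrite(f'pics/{f}.png',cv2.cvtColor(im,cv2.COLOR_RGB2BGR)); return ci,im
def back(ci,u,v,z):
    R=np.array(ci['R']);t=np.array(ci['t']); c=-R.T@t
    d=R.T@np.array([(u-ci['cx'])/ci['fx'],(v-ci['cy'])/ci['fy'],1]); return c+d*(z-c[2])/d[2]
def proj(ci,X):
    p=np.array(ci['R'])@np.array(X)+np.array(ci['t']); return ci['fx']*p[0]/p[2]+ci['cx'],ci['fy']*p[1]/p[2]+ci['cy']
E
python3 - <<'E'
from h import *
a,i=snap('scene','s0'); b,j=snap('top','t0')
for c in(a,b): print({k:np.round(v,4).tolist() for k,v in c.items()})
s=bot.read_state(); print(s)
E
```

```text
pics
{'fx': 614.9777, 'fy': 614.9777, 'cx': 319.0587, 'cy': 233.094, 'R': [[-0.734, 0.679, 0.0133], [0.5094, 0.5634, -0.6505], [-0.4492, -0.4707, -0.7594]], 't': [0.4311, -0.1354, 1.3688]}
{'fx': 615.4701, 'fy': 615.4701, 'cx': 329.347, 'cy': 233.5216, 'R': [[-0.0093, -0.9999, 0.0083], [-0.9881, 0.0079, -0.1533], [0.1532, -0.0096, -0.9881]], 't': [-0.1119, 0.5032, 1.231]}
{'clock': 0.1, 'joints': array([ 1.25697786,  0.46828858, -0.01161861,  1.60354273,  0.00601209,
        1.07139289, -0.0562971 ]), 'joint_vel': array([-0.00181892, -0.00173952, -0.0004243 , -0.00160283,  0.00243167,
       -0.00089939, -0.00223861]), 'tau': array([ 7.71118666e-04, -5.33515334e+01,  2.14037049e-02, -2.51962495e+01,
        1.14571152e-02,  4.34363930e-03,  1.76831759e-05]), 'tool_pos': array([ 0.17368747, -0.6258159 ,  0.21562932]), 'ee_rot': array([-3.13999999e+00,  1.18936570e-04,  2.70776967e-01]), 'wrist_force': array([-0.62110774,  1.15053041,  0.51954746]), 'wrist_torque': array([-0.04037764,  0.03504938,  0.02598564]), 'grip_force': 0.0, 'width': 0.08530246870475637}
```

View pics/t0.png

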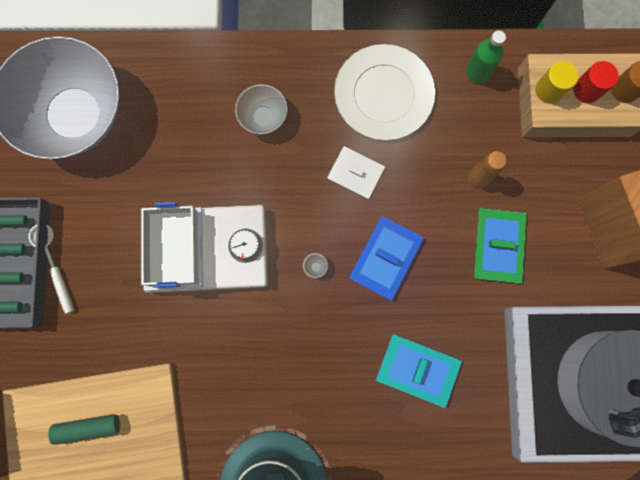

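View pics/s0.png

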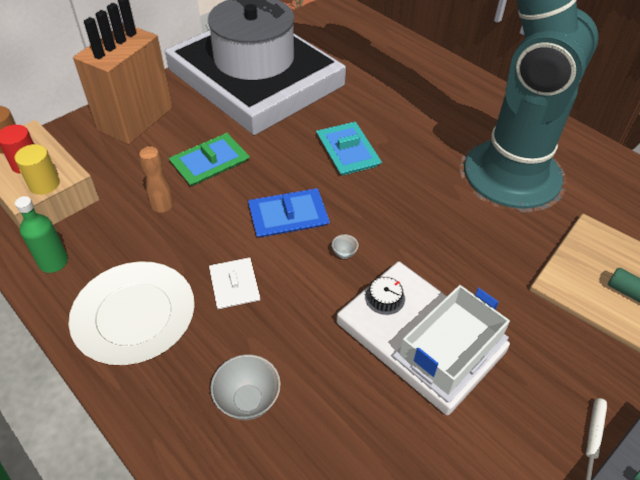

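The scene and top views agree. Three things could be taken for the lid in the top view: blue with a blue handle at (388,258), green-rimmed at (500,245), and teal at (420,370). I choose the blue one at (388,258). The tub is at (170,248) with blue clips at (165,205) and (167,285). The dial is at (245,244), with the red mark towards (241,257).

```bash
python3 - <<'E'
from h import *
a=camera_info('scene');b=camera_info('top')
i=cv2.imread('pics/s0.png');j=cv2.imread('pics/t0.png')
c1=cv2.resize(j[190:310,130:290],None,fx=3.75,fy=3.75,interpolation=cv2.INTER_CUBIC)   # 600x450
c2=cv2.resize(j[200:310,340:435],None,fx=2,fy=2)
c3=cv2.resize(i[255:415,335:515],None,fx=3.3,fy=3.3,interpolation=cv2.INTER_CUBIC)
cv2.imwrite('pics/c1.png',c1)
w=np.zeros((528,800,3),np.uint8); w[:528,:594]=c3; w[:220,600:790]=c2; cv2.imwrite('pics/c3.png',w)
for nm,ci,im in(('s',a,i),('t',b,j)):
    hsv=cv2.cvtColor(im,cv2.COLOR_BGR2HSV)
    m=cv2.inRange(hsv,(104,120,60),(125,255,255))
    n,l,st,ce=cv2.connectedComponentsWithStats(m)
    for k in range(1,n):
        if st[k,4]>25: print(nm,st[k],ce[k].round(1))
        if st[k,4]>1500:
            r=cv2.minAreaRect(np.argwhere(l==k)[:,::-1].astype(np.float32)); P=[back(ci,u,v,.018)[:2] for u,v in cv2.boxPoints(r)]; print(np.round(P,4).tolist(),np.mean(P,0), [np.linalg.norm(P[q]-P[q-1]) for q in range(4)])
print('base',proj(b,[0,0,0]),proj(a,[0,0,0]),proj(b,bot.read_state()['tool_pos']),proj(a,bot.read_state()['tool_pos']))
E
```

```text
s [326 128  45  37 694] [348.1 147.7]
s [180 140  58  35 838] [208.3 157.5]
s [ 248  189   82   48 2768] [287.6 212.4]
[[0.5003, -0.3135], [0.3574, -0.2362], [0.4203, -0.1497], [0.5545, -0.2248]] [ 0.45812585 -0.23103881] [np.float64(0.1039892847357499), np.float64(0.16246484930608684), np.float64(0.10691855608443307), np.float64(0.15378981476089343)]
s [476 288  22  21 200] [486.3 298.1]
s [414 348  24  29 348] [425.4 361.6]
t [155 202  21   6  80] [165.  204.5]
t [ 349  216   75   84 3419] [386.2 257.8]
[[0.4121, -0.1551], [0.5441, -0.2267], [0.4952, -0.3159], [0.3646, -0.2432]] [ 0.45401754 -0.23523529] [np.float64(0.10007164325224599), np.float64(0.15022301640080477), np.float64(0.10170233204118309), np.float64(0.1494678090238778)]
t [ 483  218   36   55 1433] [500.  245.2]
t [155 283  22   4  75] [165.5 284.5]
t [ 389  346   60   51 1585] [418.5 370.4]
[[0.2121, -0.231], [0.2748, -0.2583], [0.2333, -0.3601], [0.1712, -0.3322]] [ 0.2228565  -0.29541441] [np.float64(0.10907007784766833), np.float64(0.06840830826522573), np.float64(0.10992186894679688), np.float64(0.0681443118847108)]
base (np.float64(273.38335641768606), np.float64(485.0957383214094)) (np.float64(512.7426624721932), np.float64(172.27710684396914)) (np.float64(630.4676692724366), np.float64(405.48859775541473)) (np.float64(267.8201848592364), np.float64(-0.3794832623541424))
```

View pics/c1.png

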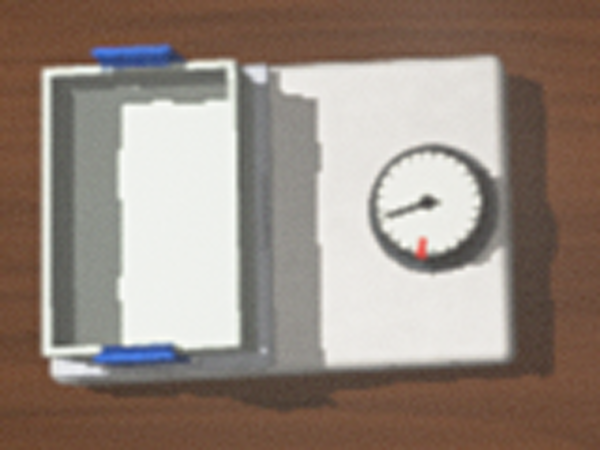

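View pics/c3.png

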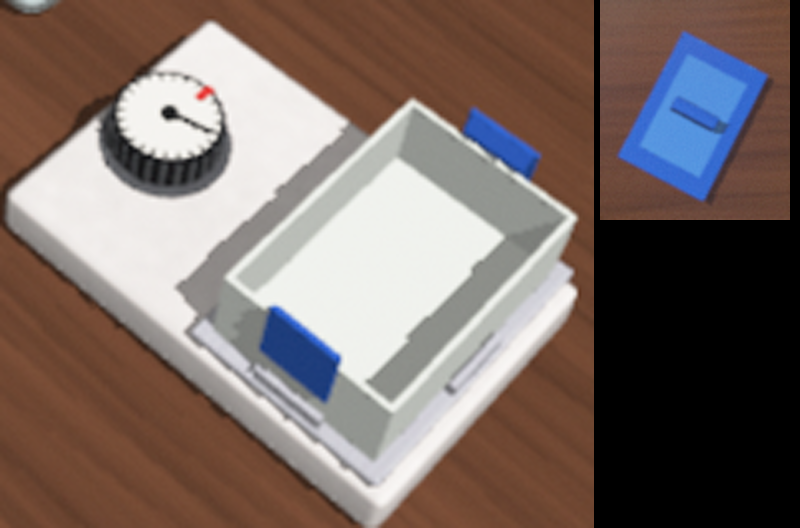

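The crop confirms the lid: a solid blue frame and handle, measuring 150 x 100 mm. In the top crop the tub corners, the dial centre (428,203), the needle tip (388,215) and the red mark (421,248) are clear. Next I triangulate the rim.

```bash
python3 - <<'E'
from h import *
a=camera_info('scene');b=camera_info('top')
Pm=lambda c:np.array([[c['fx'],0,c['cx']],[0,c['fy'],c['cy']],[0,0,1]])@np.c_[np.array(c['R']),np.array(c['t'])]
t=np.array([[42,68],[237,62],[237,352],[45,355],[428,203]],float)/3.75+[130,190]
s=np.array([[392,412],[227,277],[412,98],[577,215],[170,113]],float)/3.3+[335,255]
X=cv2.triangulatePoints(Pm(b),Pm(a),t.T,s.T);X=(X[:3]/X[3]).T;print(X.round(4))
for z in(.093,.096,.100):
    P=np.array([back(b,*p,z) for p in t[:4]]); Q=np.array([back(a,*p,z) for p in s[:4]])
    for M in(P,Q):print(z,M.mean(0).round(4),[np.linalg.norm(M[k]-M[k-1]).round(4) for k in range(4)],'yaw',np.arctan2(M[0]-M[3],1)[:0],np.arctan2((M[0]-M[3])[1],(M[0]-M[3])[0]).round(3),np.arctan2((M[1]-M[2])[1],(M[1]-M[2])[0]).round(3))
sc=np.array([[498,57],[508,358]])/3.75+[130,190]
H=[back(b,*p,.042) for p in sc];print('housing -y corners',np.round(H,4))
for n,p in(('c',(428,203)),('needle',(388,215)),('red',(421,248))):
    print(n,back(b,*(np.array(p)/3.75+[130,190]),.066).round(4))
for u,v in((315.5,266),(357,172),(490,165),(262,110)): print(back(b,u,v,.015).round(3))
E
```

```text
[[0.5467 0.2543 0.0999]
 [0.549  0.1538 0.0968]
 [0.3974 0.1483 0.0962]
 [0.3957 0.2478 0.0989]
 [0.4784 0.0558 0.0632]]
0.093 [0.4727 0.2027 0.093 ] [np.float64(0.1519), np.float64(0.1029), np.float64(0.1535), np.float64(0.0994)] yaw [] 0.048 0.025
0.093 [0.4694 0.1995 0.093 ] [np.float64(0.1519), np.float64(0.0994), np.float64(0.1505), np.float64(0.1005)] yaw [] 0.04 0.047
0.096 [0.4723 0.2019 0.096 ] [np.float64(0.1515), np.float64(0.1026), np.float64(0.1531), np.float64(0.0991)] yaw [] 0.048 0.025
0.096 [0.4713 0.2003 0.096 ] [np.float64(0.1514), np.float64(0.0991), np.float64(0.15), np.float64(0.1001)] yaw [] 0.04 0.047
0.1 [0.4718 0.2009 0.1   ] [np.float64(0.151), np.float64(0.1023), np.float64(0.1526), np.float64(0.0988)] yaw [] 0.048 0.025
0.1 [0.4738 0.2014 0.1   ] [np.float64(0.1507), np.float64(0.0986), np.float64(0.1493), np.float64(0.0996)] yaw [] 0.04 0.047
housing -y corners [[0.5623 0.0211 0.042 ]
 [0.3961 0.0145 0.042 ]]
c [0.4778 0.0556 0.066 ]
needle [0.4715 0.077  0.066 ]
red [0.4535 0.0591 0.066 ]
[ 0.438 -0.087  0.015]
[ 0.639 -0.177  0.015]
[ 0.652 -0.463  0.015]
[0.778 0.027 0.015]
```

```bash
cat >> h.py <<'E'
def delta(p,yaw):
    s=bot.read_state(); R=Rn.from_euler('xyz',s['ee_rot']); T=Rn.from_euler('xyz',[np.pi,0,yaw])
    print('clk',round(s['clock'],2),'pos',s['tool_pos'].round(4),'rot',s['ee_rot'].round(3),'F',s['wrist_force'].round(1),'w',s['width'].round(4))
    print('travel now axes',(R.inv().apply(np.array(p)-s['tool_pos'])*1000).round(1),'rotvec',(R.inv()*T).as_rotvec().round(3),'travel after turn',(T.inv().apply(np.array(p)-s['tool_pos'])*1000).round(1))
E
python3 -c "
from h import *
delta([.454,-.235,.2],1.068)"
```

```text
Traceback (most recent call last):
  File "h.py", line 13, in delta
    print('clk',round(s['clock'],2),'pos',s['tool_pos'].round(4),'rot',s['ee_rot'].round(3),'F',s['wrist_force'].round(1),'w',s['width'].round(4))
                                                                                                                              ^^^^^^^^^^^^^^^^
AttributeError: 'float' object has no attribute 'round'
```

```bash
sed -i "s/s\['width'\].round(4)/round(s['width'],4)/" h.py
python3 -c "
from h import *
delta([.454,-.235,.2],1.068)"
```

```text
clk 0.1 pos [ 0.1737 -0.6258  0.2156] rot [-3.14   0.     0.271] F [-0.6  1.2  0.5] w 0.0853
travel now axes [ 374.6 -301.6   16.1] rotvec [-0.002 -0.001 -0.797] travel after turn [477.5  57.3  15.6]
```

Call:
move_arm --plan '[{"travel":[30,-24,0],"rotation":[0,0,0],"hand":-1},{"travel":[30,-24,0],"rotation":[0,0,0],"hand":-1},{"travel":[30,-24,0],"rotation":[0,0,0],"hand":-1},{"travel":[30,-24,0],"rotation":[0,0,0],"hand":-1},{"travel":[30,-24,0],"rotation":[0,0,0],"hand":-1},{"travel":[30,-24,0],"rotation":[0,0,0],"hand":-1},{"travel":[30,-24,0],"rotation":[0,0,0],"hand":-1},{"travel":[30,-24,0],"rotation":[0,0,0],"hand":-1}]' --squeeze 60

```text
clock: 0.9
tool_pos: [0.3543, -0.3756, 0.2163]
ee_rot: [-3.141, 0.0, 0.271]
wrist_force: [-0.6, -0.7, -0.7]
width: 0.0854
grip_force: 0.0
```

Call:
move_arm --plan '[{"travel":[34,-27,4],"rotation":[0,0,0],"hand":-1},{"travel":[34,-27,4],"rotation":[0,0,0],"hand":-1},{"travel":[34,-27,4],"rotation":[0,0,0],"hand":-1},{"travel":[33,-27,4],"rotation":[0,0,0],"hand":-1},{"travel":[0,0,0],"rotation":[0,0,-0.14],"hand":-1},{"travel":[0,0,0],"rotation":[0,0,-0.14],"hand":-1},{"travel":[0,0,0],"rotation":[0,0,-0.14],"hand":-1}]'

```text
clock: 1.6
tool_pos: [0.4549, -0.2363, 0.2001]
ee_rot: [-3.141, 0.0, 0.698]
wrist_force: [0.1, -0.1, 0.0]
width: 0.0853
grip_force: 0.0
```

Call:
move_arm --plan '[{"travel":[0,0,0],"rotation":[0,0,-0.14],"hand":-1},{"travel":[0,0,0],"rotation":[0,0,-0.14],"hand":-1},{"travel":[0,0,0],"rotation":[0,0,-0.1],"hand":-1},{"travel":[0,0,0],"rotation":[0,0,0],"hand":-1},{"travel":[0,0,0],"rotation":[0,0,0],"hand":-1}]'

```text
clock: 2.1
tool_pos: [0.4547, -0.237, 0.2002]
ee_rot: [-3.141, 0.0, 1.068]
wrist_force: [0.3, -0.9, -0.3]
width: 0.0855
grip_force: 0.0
```

```bash
python3 - <<'E'
from h import *
delta([.454,-.235,.2],1.068)
ci,im=snap('wrist','w1')
m=cv2.inRange(cv2.cvtColor(im,cv2.COLOR_RGB2HSV),(104,120,60),(125,255,255))
n,l,st,ce=cv2.connectedComponentsWithStats(m);k=1+st[1:,4].argmax();print(st[k])
r=cv2.minAreaRect(np.argwhere(l==k)[:,::-1].astype(np.float32)); P=np.array([back(ci,u,v,.018)[:2] for u,v in cv2.boxPoints(r)]); print(cv2.boxPoints(r),P.round(4).tolist(),P.mean(0), [np.linalg.norm(P[q]-P[q-1]).round(4) for q in range(4)])
print(proj(ci,bot.read_state()['tool_pos']-[0,0,.014]))
R=np.array(ci['R']);print('cam',-R.T@ci['t'])
E
```

```text
clk 2.1 pos [ 0.4547 -0.237   0.2002] rot [-3.141  0.     1.068] F [ 0.3 -0.9 -0.3] w 0.0855
travel now axes [ 1.4 -1.6  0.2] rotvec [-0.001  0.     0.   ] travel after turn [ 1.4 -1.6  0.2]
[  230   146   185   117 20798]
[[230. 146.]
 [414. 146.]
 [414. 262.]
 [230. 262.]] [[0.4145, -0.156], [0.5445, -0.2275], [0.5023, -0.3173], [0.3614, -0.2398]] [ 0.45566674 -0.23515037] [np.float64(0.0992), np.float64(0.1484), np.float64(0.0992), np.float64(0.1608)]
(np.float64(322.07863381016836), np.float64(286.36347995214936))
cam [ 0.48921444 -0.17438698  0.35723875]
```

View pics/w1.png

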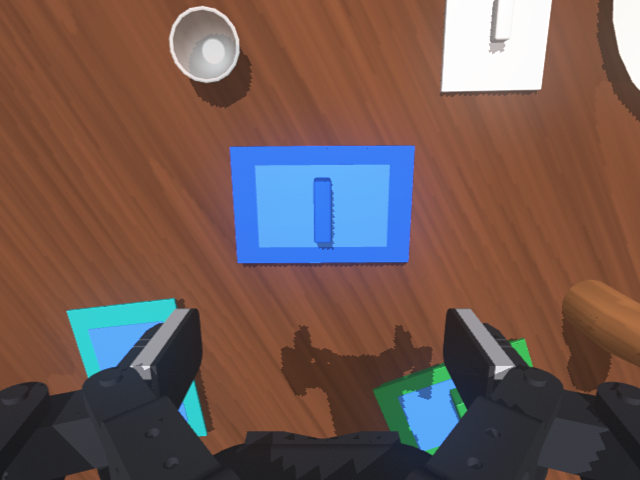

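The wrist view shows the blue lid square to the jaws at about (322,205), with the handle centred between the fingers. The pinch bowl is at (205,45), the white lid at (497,40) and the mill at the right edge.

```bash
python3 - <<'E'
from h import *
ci=camera_info('wrist')
P=np.array([back(ci,u,v,.018) for u,v in((230,146),(414,146),(408.5,262),(238,262))]);print(P.round(4),P.mean(0),[np.linalg.norm(P[q]-P[q-1]).round(4) for q in range(4)])
H=np.array([back(ci,u,v,.042) for u,v in((314,178),(331,178),(331,241),(315,241))]);print(H.mean(0),[np.linalg.norm(H[q]-H[q-1]).round(4) for q in range(4)])
delta(np.r_[P.mean(0)[:2],.035],1.068)
E
```

```text
[[ 0.4146 -0.1561  0.018 ]
 [ 0.5446 -0.2275  0.018 ]
 [ 0.4982 -0.315   0.018 ]
 [ 0.3675 -0.2432  0.018 ]] [ 0.45621794 -0.23544049  0.018     ] [np.float64(0.099), np.float64(0.1484), np.float64(0.099), np.float64(0.149)]
[ 0.45714315 -0.23384756  0.042     ] [np.float64(0.0503), np.float64(0.013), np.float64(0.0503), np.float64(0.0128)]
clk 2.15 pos [ 0.4547 -0.237   0.2003] rot [-3.141  0.     1.068] F [-0.  -0.2  0.1] w 0.0854
travel now axes [  2.1   0.6 165.3] rotvec [-0.  0.  0.] travel after turn [  2.1   0.5 165.3]
```

Call:
move_arm --plan '[{"travel":[2.5,0.5,40],"rotation":[0,0,0],"hand":-1},{"travel":[0,0,40],"rotation":[0,0,0],"hand":-1},{"travel":[0,0,40],"rotation":[0,0,0],"hand":-1},{"travel":[0,0,30],"rotation":[0,0,0],"hand":-1},{"travel":[0,0,15],"rotation":[0,0,0],"hand":-1},{"travel":[0,0,0],"rotation":[0,0,0],"hand":-1},{"travel":[0,0,0],"rotation":[0,0,0],"hand":-1}]'

```text
clock: 2.85
tool_pos: [0.4569, -0.235, 0.0357]
ee_rot: [3.142, 0.0, 1.07]
wrist_force: [-0.1, 0.6, 0.4]
width: 0.0855
grip_force: 0.0
```

Call:
move_arm --plan '[{"travel":[0,0,0],"rotation":[0,0,0],"hand":1},{"travel":[0,0,0],"rotation":[0,0,0],"hand":1},{"travel":[0,0,0],"rotation":[0,0,0],"hand":1},{"travel":[0,0,0],"rotation":[0,0,0],"hand":1},{"travel":[0,0,0],"rotation":[0,0,0],"hand":1},{"travel":[0,0,0],"rotation":[0,0,0],"hand":1},{"travel":[0,0,0],"rotation":[0,0,0],"hand":1},{"travel":[0,0,0],"rotation":[0,0,0],"hand":1}]'

```text
clock: 3.65
tool_pos: [0.4565, -0.235, 0.0354]
ee_rot: [-3.141, 0.0, 1.071]
wrist_force: [0.6, -0.4, 0.1]
width: -0.0
grip_force: 0.0
```

The jaws shut on nothing, so I look.

```bash
python3 - <<'E'
from h import *
ci,w=snap('wrist','w2');b,t=snap('top','t2');a,s=snap('scene','s2')
o=np.zeros((480,800,3),np.uint8)
o[:360,:480]=cv2.resize(w,(480,360)); o[:240,480:]=cv2.resize(t[160:320,300:513],(320,240)); o[240:,480:]=cv2.resize(s[130:290,200:413],(320,240))
cv2.imwrite('pics/m2.png',o[...,::-1])
E
```

```text
(no output)
```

View pics/m2.png

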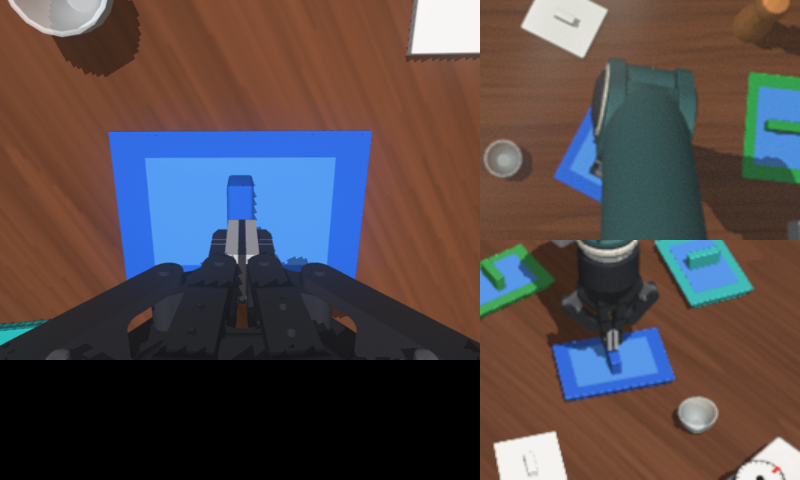

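The fingers are shut at the handle's near end; the handle is at (240,195) in the mosaic, ahead of them. I check whether the lid moved.

```bash
python3 - <<'E'
from h import *
ci=camera_info('wrist')
P=np.array([back(ci,u*4/3,v*4/3,.018) for u,v in((109,131),(371,131))]);print(P.round(4),np.linalg.norm(P[0]-P[1]))
s=bot.read_state();R=Rn.from_euler('xyz',s['ee_rot'])
H=np.array([back(ci,u*4/3,v*4/3,.042) for u,v in((228,185),(253,185))]);print(H.round(4))
print('tool-frame edge',(R.inv().apply(P-s['tool_pos'])*1e3).round(1),'handle end',(R.inv().apply(H-s['tool_pos'])*1e3).round(1))
print('light inset',(R.inv().apply(np.array([back(ci,u*4/3,v*4/3,.018) for u,v in((145,157),(336,157))])-s['tool_pos'])*1e3).round(1))
print(s['tool_pos'],s['ee_rot'])
E
```

```text
[[ 0.4148 -0.1558  0.018 ]
 [ 0.5443 -0.2266  0.018 ]] 0.14764823556121606
[[ 0.4625 -0.2098  0.042 ]
 [ 0.4737 -0.2159  0.042 ]]
tool-frame edge [[ 49.4 -74.6  17.4]
 [ 49.4  73.   17.4]] handle end [[25.  -6.9 -6.6]
 [25.   5.9 -6.6]]
light inset [[ 34.5 -55.7  17.4]
 [ 34.5  54.6  17.4]]
[ 0.45656726 -0.23500139  0.03543693] [-3.14152201e+00  3.99951422e-05  1.07077105e+00]
```

```bash
python3 - <<'E'
from h import *
w=camera_info('wrist');a=camera_info('scene');s=bot.read_state();R=Rn.from_euler('xyz',s['ee_rot'])
for n,p in(('tip',[0,0,14]),('tcp',[0,0,0]),('tipfront',[11,0,14]),('padfront5back',[11,0,-5]),('z42 front',[11,0,-7]),('z60',[11,0,-25]),('tipback',[-11,0,14])):
    X=s['tool_pos']+R.apply(np.array(p)/1e3); u=proj(w,X);v=proj(a,X)
    print(n,'mosaic wrist',np.round(np.array(u)*.75),'mosaic scene',np.round((np.array(v)-[200,130])*1.5+[480,240]))
im=cv2.imread('pics/w2.png')[220:420,230:410];im2=cv2.imread('pics/s2.png')[170:240,250:340]
o=np.zeros((600,800,3),np.uint8);o[:400,:360]=cv2.resize(im,None,fx=2,fy=2);o[:350,350:800]=cv2.resize(im2,None,fx=5,fy=5,interpolation=cv2.INTER_CUBIC);cv2.imwrite('pics/m3.png',o)
E
```

```text
tip mosaic wrist [241. 215.] mosaic scene [612. 359.]
tcp mosaic wrist [242. 225.] mosaic scene [612. 352.]
tipfront mosaic wrist [241. 197.] mosaic scene [614. 364.]
padfront5back mosaic wrist [241. 209.] mosaic scene [614. 355.]
z42 front mosaic wrist [241. 211.] mosaic scene [614. 354.]
z60 mosaic wrist [242. 225.] mosaic scene [613. 345.]
tipback mosaic wrist [242. 232.] mosaic scene [610. 353.]
```

View pics/m3.png

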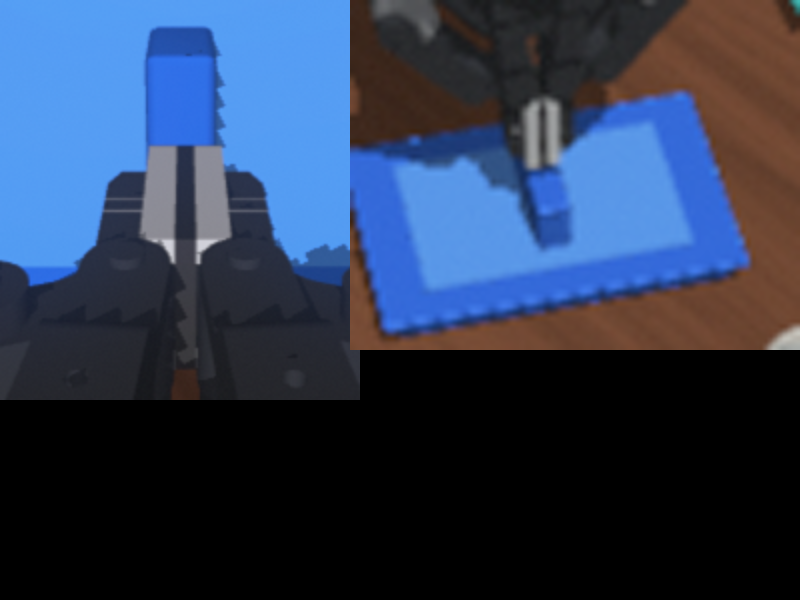

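The left crop shows the handle's near half ahead of the shut pads, whose front edges start at row 145. The right crop shows the pads ending right at the handle's top. The fingertips look about 25 mm higher than expected, so I check this geometrically from the open-jaw picture.

```bash
python3 - <<'E'
from h import *
w=camera_info('wrist');s=bot.read_state();R=Rn.from_euler('xyz',s['ee_rot']).as_matrix()
Rc=np.array(w['R']);C=-Rc.T@w['t']; Ct=R.T@(C-s['tool_pos']); print('cam in tool mm',Ct*1e3, 'f',w['fx'])
def ray(u,v): return R.T@Rc.T@np.array([(u-w['cx'])/w['fx'],(v-w['cy'])/w['fy'],1])
for u,v,y in((200,310,-.0427),(447,310,.0427)):
    d=ray(u,v);k=(y-Ct[1])/d[1];print('open pad inner tip',(Ct+k*d)*1e3)
for u in(302.5,343):
    d=ray(u,292.5)
    for x in(.011,0,):
        k=(x-Ct[0])/d[0];print('shut',x,(Ct+k*d)*1e3)
E
```

```text
cam in tool mm [ 7.14908408e+01 -1.12033687e-02 -1.56985043e+02] f 410.72338515459035
open pad inner tip [  7.76574639 -42.7        -25.83504556]
open pad inner tip [  9.27876249  42.7        -29.02084277]
shut 0.011 [ 11.          -7.13778333 -18.07505077]
shut 0 [ 0.         -8.43372134  7.18513567]
shut 0.011 [ 11.           7.68303523 -18.08789475]
shut 0 [0.         9.08219952 7.16995607]
```

Both the open and shut pictures put the real fingertips about 16 mm behind the reported TCP, not 14 mm ahead. I verify by touch: the shut jaws are over the handle's top at z = 42 mm, so I lower them gently.

Call:
move_arm --plan '[{"travel":[0,0,2],"rotation":[0,0,0],"hand":1},{"travel":[0,0,1],"rotation":[0,0,0],"hand":1},{"travel":[0,0,1],"rotation":[0,0,0],"hand":1},{"travel":[0,0,0],"rotation":[0,0,0],"hand":1}]'

```text
clock: 4.2
tool_pos: [0.4564, -0.235, 0.0313]
ee_rot: [-3.141, 0.0, 1.071]
wrist_force: [-0.3, 0.2, 1.1]
width: -0.0002
grip_force: 0.0
```

Call:
move_arm --plan '[{"travel":[0,0,1],"rotation":[0,0,0],"hand":1},{"travel":[0,0,1],"rotation":[0,0,0],"hand":1},{"travel":[0,0,0],"rotation":[0,0,0],"hand":1}]'

```text
clock: 4.5
tool_pos: [0.4565, -0.235, 0.0293]
ee_rot: [-3.141, 0.0, 1.071]
wrist_force: [0.3, -0.3, -0.2]
width: -0.0001
grip_force: 0.0
```

Call:
move_arm --plan '[{"travel":[0,0,1],"rotation":[0,0,0],"hand":1},{"travel":[0,0,1],"rotation":[0,0,0],"hand":1},{"travel":[0,0,0],"rotation":[0,0,0],"hand":1}]'

```text
clock: 4.8
tool_pos: [0.4566, -0.235, 0.0274]
ee_rot: [-3.142, 0.0, 1.071]
wrist_force: [0.1, -0.4, -0.2]
width: -0.0002
grip_force: 0.0
```

Call:
move_arm --plan '[{"travel":[0,0,1],"rotation":[0,0,0],"hand":1},{"travel":[0,0,1],"rotation":[0,0,0],"hand":1},{"travel":[0,0,0],"rotation":[0,0,0],"hand":1}]'

```text
clock: 5.1
tool_pos: [0.4567, -0.2351, 0.0272]
ee_rot: [3.141, 0.001, 1.071]
wrist_force: [-4.8, 1.9, 19.0]
width: 0.0004
grip_force: 9.2
```

Contact came at TCP z = 0.027, so the tips are 15 mm behind the reported TCP. To grasp the handle I need TCP z of about 0.006.

Call:
move_arm --plan '[{"travel":[0,0,-10],"rotation":[0,0,0],"hand":-1},{"travel":[0,0,-5],"rotation":[0,0,0],"hand":-1},{"travel":[0,0,0],"rotation":[0,0,0],"hand":-1},{"travel":[0,0,0],"rotation":[0,0,0],"hand":-1},{"travel":[0,0,0],"rotation":[0,0,0],"hand":-1},{"travel":[0,0,0],"rotation":[0,0,0],"hand":-1},{"travel":[0,0,15],"rotation":[0,0,0],"hand":-1},{"travel":[0,0,10],"rotation":[0,0,0],"hand":-1}]'

```text
clock: 5.9
tool_pos: [0.4563, -0.235, 0.0147]
ee_rot: [-3.141, 0.0, 1.071]
wrist_force: [-1.1, 0.4, 0.7]
width: 0.0854
grip_force: 0.0
```

Call:
move_arm --plan '[{"travel":[0,0,9],"rotation":[0,0,0],"hand":-1},{"travel":[0,0,0],"rotation":[0,0,0],"hand":1},{"travel":[0,0,0],"rotation":[0,0,0],"hand":1},{"travel":[0,0,0],"rotation":[0,0,0],"hand":1},{"travel":[0,0,0],"rotation":[0,0,0],"hand":1},{"travel":[0,0,0],"rotation":[0,0,0],"hand":1},{"travel":[0,0,0],"rotation":[0,0,0],"hand":1},{"travel":[0,0,0],"rotation":[0,0,0],"hand":1}]'

```text
clock: 6.7
tool_pos: [0.457, -0.2352, 0.007]
ee_rot: [3.141, 0.0, 1.071]
wrist_force: [-1.4, 0.7, 6.0]
width: 0.0127
grip_force: 59.3
```

Call:
move_arm --plan '[{"travel":[0,0,-10],"rotation":[0,0,0],"hand":1},{"travel":[0,0,-30],"rotation":[0,0,0],"hand":1},{"travel":[0,0,-40],"rotation":[0,0,0],"hand":1},{"travel":[0,0,-40],"rotation":[0,0,0],"hand":1},{"travel":[0,0,-40],"rotation":[0,0,0],"hand":1},{"travel":[0,0,-14],"rotation":[0,0,-0.13],"hand":1},{"travel":[0,0,0],"rotation":[0,0,-0.14],"hand":1},{"travel":[0,0,0],"rotation":[0,0,-0.14],"hand":1}]'

```text
clock: 7.5
tool_pos: [0.4566, -0.2351, 0.1817]
ee_rot: [3.14, 0.001, 1.486]
wrist_force: [-0.6, 0.1, -0.7]
width: 0.0124
grip_force: 58.7
```

Call:
move_arm --plan '[{"travel":[0,0,0],"rotation":[0,0,-0.13],"hand":1},{"travel":[48,4,0],"rotation":[0,0,0],"hand":1},{"travel":[48,4,0],"rotation":[0,0,0],"hand":1},{"travel":[48,4,0],"rotation":[0,0,0],"hand":1},{"travel":[48,4,0],"rotation":[0,0,0],"hand":1},{"travel":[48,4,0],"rotation":[0,0,0],"hand":1},{"travel":[48,4,0],"rotation":[0,0,0],"hand":1},{"travel":[46,4,0],"rotation":[0,0,0],"hand":1}]'

```text
clock: 8.3
tool_pos: [0.4707, 0.1017, 0.181]
ee_rot: [3.141, 0.001, 1.611]
wrist_force: [0.0, 0.2, -0.7]
width: 0.0127
grip_force: 58.7
```

Call:
move_arm --plan '[{"travel":[0,0,0],"rotation":[0,0,0],"hand":1},{"travel":[0,0,0],"rotation":[0,0,0],"hand":1},{"travel":[0,0,0],"rotation":[0,0,0],"hand":1}]'

```text
clock: 8.6
tool_pos: [0.471, 0.0986, 0.1804]
ee_rot: [-3.141, 0.001, 1.609]
wrist_force: [0.5, -1.0, -0.7]
width: 0.0131
grip_force: 58.7
```

```bash
python3 - <<'E'
from h import *
delta([.472,.201,.18],1.611)
ci,im=snap('wrist','w4');
import json;json.dump({k:np.array(v).tolist() for k,v in ci.items()},open('w4.json','w'))
E
```

```text
clk 8.6 pos [0.471  0.0986 0.1804] rot [-3.141e+00  1.000e-03  1.609e+00] F [ 0.5 -1.  -0.7] w 0.0131
travel now axes [102.3   4.9   0.3] rotvec [-0.001  0.001 -0.002] travel after turn [102.3   5.1   0.4]
```

View pics/w4.png

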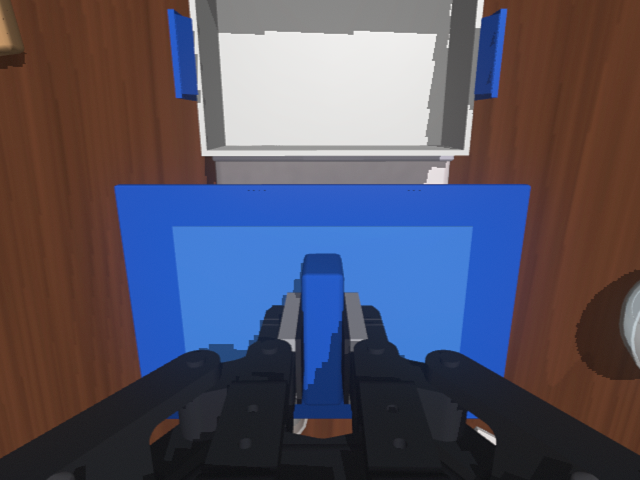

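The wrist view shows the lid held square, with its front edge running (117,185)–(530,185). The tub's near rim corners are at (204,156) and (467,155), with blue clips at (183,55) and (491,55).

```bash
python3 - <<'E'
from h import *
import json
ci=json.load(open('w4.json'));g=cv2.imread('pics/w4.png',0)
s=bot.read_state();zl=s['tool_pos'][2]+.011
L=[back(ci,117,185,zl),back(ci,530,185,zl)];print('lid edge',np.round(L,4),np.linalg.norm(L[0]-L[1]),'mid',np.mean(L,0).round(4))
d=(L[1]-L[0])/np.linalg.norm(L[1]-L[0]);n=np.array([-d[1],d[0],0]);print('yaw lid',np.arctan2(d[1],d[0]));print('lid centre',np.mean(L,0)-.05*n)
for z in(.096,.098,.1):
    A,B=back(ci,204,156,z),back(ci,467,155,z);e=(B-A);q=e/np.linalg.norm(e)
    C,D=back(ci,190,0,z),back(ci,484,0,z)
    print(z,A.round(4),B.round(4),np.linalg.norm(e).round(4),'yaw',np.arctan2(e[1],e[0]).round(4),'centre',((A+B)/2+.05*np.array([-q[1],q[0],0])).round(4),'left/right edge dirs',[np.arctan2(-(v[0]),v[1]).round(3) for v in(C-A,D-B)], 'width far',np.linalg.norm(D-C).round(4))
# edge profile along rows 100..150
for r in(30,80,120): print(r,np.argwhere(np.abs(np.diff(g[r].astype(int)))>25)[:,0].tolist())
print([ (c,np.argwhere(np.abs(np.diff(g[130:190,c].astype(int)))>15)[:,0]+130) for c in(230,300,440)])
E
```

```text
lid edge [[0.3963 0.145  0.1914]
 [0.5433 0.1507 0.1914]] 0.14710793503858963 mid [0.4698 0.1478 0.1914]
yaw lid 0.03857457923329679
lid centre [0.47171235 0.09786972 0.19138399]
0.096 [0.401  0.1474 0.096 ] [0.5527 0.1538 0.096 ] 0.1518 yaw 0.0423 centre [0.4747 0.2006 0.096 ] left/right edge dirs [np.float64(0.049), np.float64(0.026)] width far 0.1536
0.098 [0.4015 0.1476 0.098 ] [0.552  0.1539 0.098 ] 0.1506 yaw 0.0423 centre [0.4746 0.2007 0.098 ] left/right edge dirs [np.float64(0.049), np.float64(0.026)] width far 0.1523
0.1 [0.4021 0.1478 0.1   ] [0.5513 0.1541 0.1   ] 0.1493 yaw 0.0423 centre [0.4746 0.2009 0.1   ] left/right edge dirs [np.float64(0.049), np.float64(0.026)] width far 0.1511
30 [191, 192, 193, 196, 197, 449, 474, 479, 480]
80 [196, 197, 200, 201, 220, 221, 431, 445, 475]
120 [197, 198, 203, 204, 223, 224, 427, 442, 465, 466, 471, 472]
[(230, array([144, 145, 149, 150, 155, 156, 161, 183])), (300, array([144, 145, 149, 150, 154, 155, 161, 183])), (440, array([144, 146, 149, 150, 154, 155, 156, 158, 159, 166, 167, 183, 184]))]
```

```bash
python3 -c "
from h import *
delta([.474,.2012,.127],1.612)"
```

```text
clk 8.65 pos [0.4712 0.0982 0.1804] rot [-3.141e+00  1.000e-03  1.608e+00] F [ 0.4 -0.  -1. ] w 0.0128
travel now axes [102.9   6.7  53.3] rotvec [-0.     0.001 -0.004] travel after turn [102.8   7.1  53.4]
```

Call:
move_arm --plan '[{"travel":[26,2,0],"rotation":[0,0,-0.004],"hand":1},{"travel":[26,2,0],"rotation":[0,0,0],"hand":1},{"travel":[26,1.5,0],"rotation":[0,0,0],"hand":1},{"travel":[25,1.5,0],"rotation":[0,0,0],"hand":1},{"travel":[0,0,20],"rotation":[0,0,0],"hand":1},{"travel":[0,0,20],"rotation":[0,0,0],"hand":1},{"travel":[0,0,13],"rotation":[0,0,0],"hand":1},{"travel":[0,0,0],"rotation":[0,0,0],"hand":1}]'

```text
clock: 9.45
tool_pos: [0.473, 0.2011, 0.1258]
ee_rot: [-3.138, 0.002, 1.613]
wrist_force: [0.2, 0.4, -0.3]
width: 0.0128
grip_force: 58.7
```

Call:
move_arm --plan '[{"travel":[0,0,0],"rotation":[0,0,0],"hand":1},{"travel":[0,0,0],"rotation":[0,0,0],"hand":1},{"travel":[0,0,0],"rotation":[0,0,0],"hand":1}]'

```text
clock: 9.75
tool_pos: [0.4745, 0.2031, 0.1283]
ee_rot: [3.14, -0.0, 1.614]
wrist_force: [0.1, 0.6, -0.0]
width: 0.0129
grip_force: 58.7
```

```bash
python3 - <<'E'
from h import *
delta([.474,.2012,.127],1.612)
E
```

```text
clk 9.75 pos [0.4745 0.2031 0.1283] rot [ 3.14  -0.     1.614] F [ 0.1  0.6 -0. ] w 0.0129
travel now axes [-1.9 -0.5  1.3] rotvec [ 0.002 -0.     0.002] travel after turn [-1.9 -0.5  1.3]
```

Call:
move_arm --plan '[{"travel":[-1,0,8],"rotation":[0,0,0],"hand":1},{"travel":[0,0,6],"rotation":[0,0,0],"hand":1},{"travel":[0,0,3],"rotation":[0,0,0],"hand":1},{"travel":[0,0,2],"rotation":[0,0,0],"hand":1},{"travel":[0,0,0],"rotation":[0,0,0],"hand":1},{"travel":[0,0,0],"rotation":[0,0,0],"hand":1}]'

```text
clock: 10.35
tool_pos: [0.4739, 0.2021, 0.1084]
ee_rot: [-3.142, -0.0, 1.615]
wrist_force: [-0.0, 0.1, -0.2]
width: 0.0124
grip_force: 58.7
```

Call:
move_arm --plan '[{"travel":[0,0,2],"rotation":[0,0,0],"hand":1},{"travel":[0,0,2],"rotation":[0,0,0],"hand":1},{"travel":[0,0,0],"rotation":[0,0,0],"hand":1}]'

```text
clock: 10.65
tool_pos: [0.4744, 0.2023, 0.105]
ee_rot: [3.14, -0.0, 1.615]
wrist_force: [-1.0, -0.3, 3.1]
width: 0.013
grip_force: 59.2
```

```bash
python3 - <<'E'
from h import *
delta([.474,.2012,.1],1.612)
a,s=snap('scene','s5');w,i=snap('wrist','w5')
o=np.zeros((600,800,3),np.uint8);o[:480,:400]=cv2.resize(s[230:422,350:510],(400,480),interpolation=cv2.INTER_CUBIC)
o[:300,400:]=cv2.resize(i,(400,300));cv2.imwrite('pics/m5.png',o[...,::-1])
E
```

```text
clk 10.65 pos [0.4744 0.2023 0.105 ] rot [ 3.14  -0.     1.615] F [-1.  -0.3  3.1] w 0.013
travel now axes [-1.1 -0.4  5. ] rotvec [ 0.001 -0.     0.003] travel after turn [-1.1 -0.4  5. ]
```

View pics/m5.png

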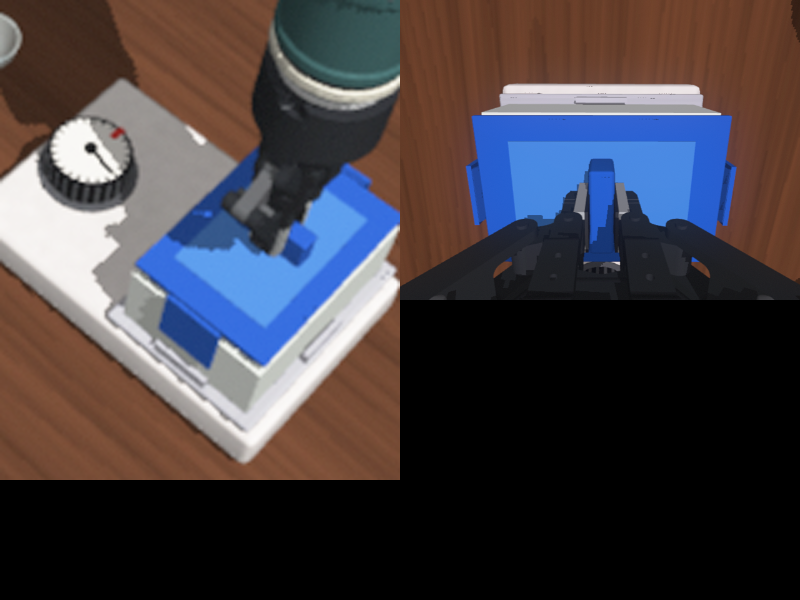

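The view shows the lid level and centred between both clips, with even gaps at (475,190) and (729,190), and 3 N of contact has begun. I press down.

Call:
move_arm --plan '[{"travel":[-0.5,0,2],"rotation":[0,0,0],"hand":1},{"travel":[0,0,2],"rotation":[0,0,0],"hand":1},{"travel":[0,0,0],"rotation":[0,0,0],"hand":1}]'

```text
clock: 11.05
tool_pos: [0.4752, 0.2025, 0.1019]
ee_rot: [3.138, -0.001, 1.615]
wrist_force: [-1.9, -0.1, 11.5]
width: 0.0126
grip_force: 60.3
```

Call:
move_arm --plan '[{"travel":[0,0,2],"rotation":[0,0,0],"hand":1},{"travel":[0,0,2],"rotation":[0,0,0],"hand":1},{"travel":[0,0,0],"rotation":[0,0,0],"hand":1}]'

```text
clock: 11.35
tool_pos: [0.4739, 0.2017, 0.0963]
ee_rot: [3.141, -0.0, 1.615]
wrist_force: [1.2, 1.0, -1.1]
width: 0.0131
grip_force: 59.0
```

Call:
move_arm --plan '[{"travel":[0,0,2],"rotation":[0,0,0],"hand":1},{"travel":[0,0,2],"rotation":[0,0,0],"hand":1},{"travel":[0,0,0],"rotation":[0,0,0],"hand":1}]'

```text
clock: 11.65
tool_pos: [0.474, 0.2018, 0.0944]
ee_rot: [3.141, 0.001, 1.615]
wrist_force: [-6.3, -2.3, 21.4]
width: 0.0127
grip_force: 62.2
```

Call:
move_arm --plan '[{"travel":[0,0,2],"rotation":[0,0,0],"hand":1},{"travel":[0,0,1],"rotation":[0,0,0],"hand":1},{"travel":[0,0,0],"rotation":[0,0,0],"hand":1}]'

```text
clock: 11.95
tool_pos: [0.4743, 0.2019, 0.0941]
ee_rot: [3.14, 0.003, 1.615]
wrist_force: [-13.5, -7.0, 47.8]
width: 0.0128
grip_force: 65.9
```

Hard stop at 48 N, as expected once the platform has bottomed and the plate is on the rim. I relax and release.

Call:
move_arm --plan '[{"travel":[0,0,-3],"rotation":[0,0,0],"hand":1},{"travel":[0,0,-1.5],"rotation":[0,0,0],"hand":1},{"travel":[0,0,0],"rotation":[0,0,0],"hand":0},{"travel":[0,0,0],"rotation":[0,0,0],"hand":0},{"travel":[0,0,0],"rotation":[0,0,0],"hand":0},{"travel":[0,0,0],"rotation":[0,0,0],"hand":0},{"travel":[0,0,0],"rotation":[0,0,0],"hand":0}]'

```text
clock: 12.65
tool_pos: [0.4737, 0.2014, 0.0936]
ee_rot: [-3.141, 0.0, 1.615]
wrist_force: [0.2, 0.8, 0.1]
width: 0.0426
grip_force: 0.0
```

Call:
move_arm --plan '[{"travel":[0,0,-15],"rotation":[0,0,0],"hand":0},{"travel":[0,0,-30],"rotation":[0,0,0],"hand":0},{"travel":[0,0,-40],"rotation":[0,0,0],"hand":-1},{"travel":[-40,0,-10],"rotation":[0,0,0],"hand":-1},{"travel":[-40,0,0],"rotation":[0,0,0],"hand":-1},{"travel":[-40,0,0],"rotation":[0,0,0],"hand":-1},{"travel":[-20,0,0],"rotation":[0,0,0],"hand":-1}]'

```text
clock: 13.35
tool_pos: [0.4803, 0.058, 0.1901]
ee_rot: [3.141, 0.002, 1.611]
wrist_force: [0.4, -0.7, -0.7]
width: 0.0856
grip_force: 0.0
```

Call:
move_arm --plan '[{"travel":[-40,0,0],"rotation":[0,0,0],"hand":-1},{"travel":[-40,0,0],"rotation":[0,0,0],"hand":-1},{"travel":[0,0,0],"rotation":[0,0,0],"hand":-1},{"travel":[0,0,0],"rotation":[0,0,0],"hand":-1}]'

```text
clock: 13.75
tool_pos: [0.4837, -0.0189, 0.1898]
ee_rot: [3.141, 0.0, 1.612]
wrist_force: [-0.1, 0.1, -0.8]
width: 0.0853
grip_force: 0.0
```

```bash
python3 - <<'E'
from h import *
delta([.4778,.0556,.127],1.612)
a,s=snap('scene','s6');w,i=snap('wrist','w6');t,j=snap('top','t6')
import json;json.dump({k:np.array(v).tolist() for k,v in w.items()},open('w6.json','w'))
o=np.zeros((600,800,3),np.uint8);o[:300,:400]=cv2.resize(s[270:402,335:511],(400,300),interpolation=cv2.INTER_CUBIC)
o[:300,400:]=cv2.resize(j[180:300,130:290],(400,300),interpolation=cv2.INTER_CUBIC);o[300:,:400]=cv2.resize(i,(400,300));cv2.imwrite('pics/m6.png',o[...,::-1])
E
```

```text
clk 13.75 pos [ 0.4837 -0.0189  0.1898] rot [3.141 0.    1.612] F [-0.1  0.1 -0.8] w 0.0853
travel now axes [74.7 -2.9 62.8] rotvec [0.001 0.    0.   ] travel after turn [74.7 -2.8 62.8]
```

View pics/m6.png

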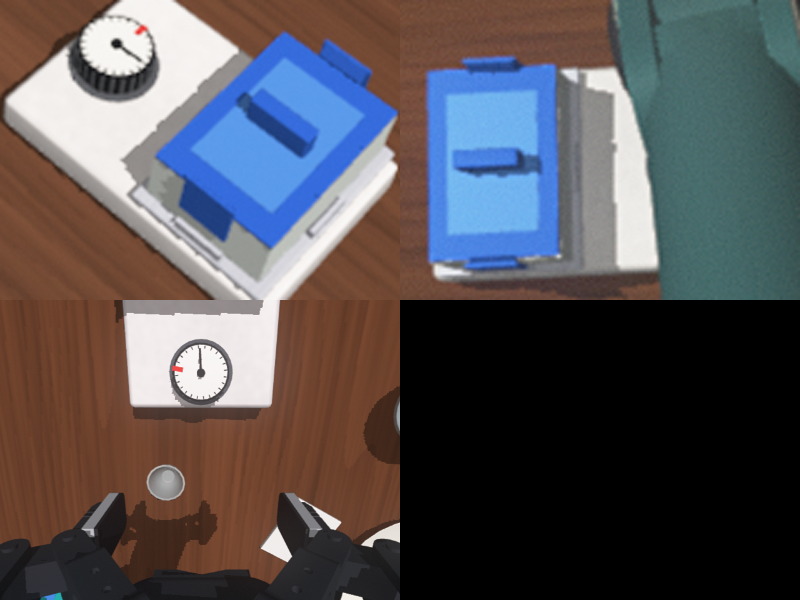

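The mosaic shows the blue lid seated level on the tub with a clip at each end; the top view has them at (490,63) and (492,262). The wrist view has the dial centre at (200,373), the needle pointing up to (199,349) and the red mark at left (178,369). From here on I measure numerically.

```bash
cat >> h.py <<'E'
def dial(ci,im,cw,zf=.066,yaw0=.041):
    """red mark / needle angles (scale convention) on a rectified face; cw = dial centre guess"""
    S=8 # px per mm, 64 mm patch; image x = world x, y = world -y
    q=np.float32([[-32,-32],[32,-32],[32,32],[-32,32]])
    src=np.float32([proj(ci,[cw[0]+a/1e3,cw[1]-b/1e3,zf]) for a,b in q])
    M=cv2.getPerspectiveTransform(src,(q+32)*S); p=cv2.warpPerspective(im,M,(512,512))
    h=cv2.cvtColor(p,cv2.COLOR_RGB2HSV)
    w=cv2.inRange(h,(0,0,120),(180,70,255)); yy,xx=np.mgrid[:512,:512]
    w[(xx-256)**2+(yy-256)**2>264**2]=0
    red=cv2.inRange(h,(0,120,90),(8,255,255))|cv2.inRange(h,(172,120,90),(180,255,255))
    return p,w,red
E
python3 - <<'E'
from h import *
import json
w=json.load(open('w6.json'));im=cv2.imread('pics/w6.png')[...,::-1].copy()
a=camera_info('scene');b=camera_info('top')
Pm=lambda c:np.array([[c['fx'],0,c['cx']],[0,c['fy'],c['cy']],[0,0,1]])@np.c_[np.array(c['R']),np.array(c['t'])]
t=np.array([[27,72],[155,65],[157,257],[30,262]],float)/2.5+[130,180]
s=np.array([[270,248],[155,153],[283,32],[397,118]],float)/2.2727+[335,270]
X=cv2.triangulatePoints(Pm(b),Pm(a),t.T,s.T);X=(X[:3]/X[3]).T;print('lid',X.round(4),X.mean(0))
# dial: face disc in wrist image
c0=back(w,200/.625,(373-300)/.625,.066);print('centre guess',c0)
hsv=cv2.cvtColor(im,cv2.COLOR_RGB2HSV)
u,v=proj(w,c0);u,v=int(u),int(v);sub=im[v-60:v+60,u-60:u+60]
hs=hsv[v-60:v+60,u-60:u+60]
g=sub.max(2); dark=(g<110).astype(np.uint8)
n,l,st,ce=cv2.connectedComponentsWithStats(dark)
for k in range(1,n):
    if st[k,4]>20: print('dark',st[k],ce[k])
k=1+st[1:,4].argmax();cs,_=cv2.findContours((l==k).astype(np.uint8),cv2.RETR_CCOMP,cv2.CHAIN_APPROX_NONE)
for c in cs:
    if len(c)>60: e=cv2.fitEllipse(c);print('ell',e,[back(w,e[0][0]+u-60,e[0][1]+v-60,z).round(4) for z in(.054,.066)])
red=cv2.inRange(hs,(0,120,90),(8,255,255))|cv2.inRange(hs,(172,120,90),(180,255,255))
r=np.argwhere(red)[:,::-1];rc=r.mean(0)+[u-60,v-60];print('red',len(r),rc,back(w,*rc,.066))
E
```

```text
lid [[0.5457 0.2543 0.1006]
 [0.5497 0.154  0.1025]
 [0.3993 0.1483 0.0997]
 [0.3958 0.2489 0.0949]] [0.47263164 0.20136155 0.09944014]
centre guess [0.47932518 0.05581316 0.066     ]
dark [  13   12   94  100 1418] [57.66713681 72.31523272]
dark [ 55  21  13  47 209] [60.62679426 52.21052632]
dark [  0 116 120   4 479] [ 59.37578288 117.50313152]
ell ((60.51530838012695, 60.504886627197266), (89.81707763671875, 96.0695571899414), 6.3447041511535645) [array([0.4796, 0.0561, 0.054 ]), array([0.4797, 0.056 , 0.066 ])]
red 125 [283.336 109.832] [0.45527632 0.05910454 0.066     ]
```

```bash
sed -i '/^def dial/,$d' h.py; cat >> h.py <<'E'
def dial(w,im,c0,zf=.066):
    u,v=[int(round(q)) for q in proj(w,c0)]
    s=60; y0=max(v-s,0);x0=u-s; sub=im[y0:v+s,x0:u+s]; hs=cv2.cvtColor(sub,cv2.COLOR_RGB2HSV)
    W=lambda P:np.array([back(w,p[0]+x0,p[1]+y0,zf)[:2] for p in P])
    red=cv2.inRange(hs,(0,120,60),(8,255,255))|cv2.inRange(hs,(172,120,60),(180,255,255))
    R=W(np.argwhere(red)[:,::-1])
    n,l,st,ce=cv2.connectedComponentsWithStats((sub.max(2)<110).astype(np.uint8))
    best=None
    for k in range(1,n):
        Q=W(np.argwhere(l==k)[:,::-1]); d=np.linalg.norm(Q-c0[:2],axis=1)
        if st[k,4]>60 and d.min()<.004 and d.max()<.0275: best=Q
    an=lambda p:np.pi+.041-np.arctan2(p[1]-c0[1],p[0]-c0[0])
    print('red',len(R),R.mean(0).round(4),'ang',an(R.mean(0)).round(3))
    if best is not None:
        d=np.linalg.norm(best-c0[:2],axis=1); T=best[d>.015]; tip=T.mean(0); e=(tip-c0[:2]);e/=np.linalg.norm(e)
        print('hub',best[d<.005].mean(0).round(4),'needle max r',d.max().round(4),'ang',an(tip).round(3))
        tp=c0[:2]+.024*e; e2=R.mean(0)-c0[:2]; rp=c0[:2]+.024*e2/np.linalg.norm(e2); print('gap mm',np.linalg.norm(tp-rp)*1e3)
E
python3 - <<'E'
from h import *
import json
w=json.load(open('w6.json'));im=cv2.imread('pics/w6.png')[...,::-1].copy()
dial(w,im,np.array([.4797,.056,.066]))
delta([.4797,.056,.1],2.3)
E
```

```text
red 125 [0.4553 0.0591] ang 0.167
hub [0.48   0.0562] needle max r 0.0242 ang 1.533
gap mm 30.287582961570358
clk 13.9 pos [ 0.4836 -0.0167  0.1895] rot [ 3.141 -0.     1.617] F [-1.2  0.4 -0.1] w 0.0852
travel now axes [72.8 -0.6 89.5] rotvec [ 0.001 -0.    -0.683] travel after turn [56.8 45.6 89.5]
```

Call:
move_arm --plan '[{"travel":[0,0,0],"rotation":[0,0,-0.137],"hand":-1},{"travel":[0,0,0],"rotation":[0,0,-0.137],"hand":-1},{"travel":[0,0,0],"rotation":[0,0,-0.137],"hand":-1},{"travel":[0,0,0],"rotation":[0,0,-0.137],"hand":-1},{"travel":[0,0,0],"rotation":[0,0,-0.137],"hand":-1},{"travel":[28,23,0],"rotation":[0,0,0],"hand":-1},{"travel":[28,23,0],"rotation":[0,0,0],"hand":-1},{"travel":[0,0,30],"rotation":[0,0,0],"hand":-1}]'

```text
clock: 14.7
tool_pos: [0.4829, 0.0614, 0.1623]
ee_rot: [3.133, 0.004, 2.309]
wrist_force: [0.8, -0.3, -0.8]
width: 0.0851
grip_force: 0.0
```

Call:
move_arm --plan '[{"travel":[0,0,30],"rotation":[0,0,0],"hand":-1},{"travel":[0,0,0],"rotation":[0,0,0],"hand":-1},{"travel":[0,0,0],"rotation":[0,0,0],"hand":-1},{"travel":[0,0,0],"rotation":[0,0,0],"hand":-1}]' --squeeze 25

```text
clock: 15.1
tool_pos: [0.4815, 0.0549, 0.1304]
ee_rot: [3.14, 0.001, 2.3]
wrist_force: [-0.5, -0.6, 0.2]
width: 0.0854
grip_force: 0.0
```

```bash
python3 - <<'E'
from h import *
delta([.4797,.056,.032],2.3)
E
```

```text
clk 15.1 pos [0.4815 0.0549 0.1304] rot [3.14e+00 1.00e-03 2.30e+00] F [-0.5 -0.6  0.2] w 0.0854
travel now axes [ 2.2 -0.8 98.4] rotvec [0.002 0.001 0.   ] travel after turn [ 2.1 -0.6 98.4]
```

Call:
move_arm --plan '[{"travel":[2,-0.5,30],"rotation":[0,0,0],"hand":-1},{"travel":[0,0,30],"rotation":[0,0,0],"hand":-1},{"travel":[0,0,20],"rotation":[0,0,0],"hand":-1},{"travel":[0,0,10],"rotation":[0,0,0],"hand":-1},{"travel":[0,0,8],"rotation":[0,0,0],"hand":-1},{"travel":[0,0,0],"rotation":[0,0,0],"hand":-1}]'

```text
clock: 15.7
tool_pos: [0.4792, 0.0553, 0.0312]
ee_rot: [3.141, 0.0, 2.3]
wrist_force: [-0.6, 0.2, -0.2]
width: 0.0855
grip_force: 0.0
```

Call:
move_arm --plan '[{"travel":[0,0,0],"rotation":[0,0,0],"hand":1},{"travel":[0,0,0],"rotation":[0,0,0],"hand":1},{"travel":[0,0,0],"rotation":[0,0,0],"hand":1},{"travel":[0,0,0],"rotation":[0,0,0],"hand":1}]'

```text
clock: 16.1
tool_pos: [0.4803, 0.056, 0.0323]
ee_rot: [3.139, 0.002, 2.3]
wrist_force: [-0.7, 0.8, 6.3]
width: 0.0593
grip_force: 26.1
```

Call:
move_arm --plan '[{"travel":[0,0,0],"rotation":[0,0,0.125],"hand":1},{"travel":[0,0,0],"rotation":[0,0,0.125],"hand":1},{"travel":[0,0,0],"rotation":[0,0,0.125],"hand":1},{"travel":[0,0,0],"rotation":[0,0,0.125],"hand":1},{"travel":[0,0,0],"rotation":[0,0,0.125],"hand":1},{"travel":[0,0,0],"rotation":[0,0,0.125],"hand":1},{"travel":[0,0,0],"rotation":[0,0,0.125],"hand":1},{"travel":[0,0,0],"rotation":[0,0,0.125],"hand":1}]'

```text
clock: 16.9
tool_pos: [0.4799, 0.0558, 0.0323]
ee_rot: [3.139, -0.001, 1.295]
wrist_force: [-0.8, 0.3, 6.1]
width: 0.0591
grip_force: 26.3
```

Call:
move_arm --plan '[{"travel":[0,0,0],"rotation":[0,0,0.125],"hand":1},{"travel":[0,0,0],"rotation":[0,0,0.125],"hand":1},{"travel":[0,0,0],"rotation":[0,0,0.116],"hand":1},{"travel":[0,0,0],"rotation":[0,0,0],"hand":1},{"travel":[0,0,0],"rotation":[0,0,0],"hand":1},{"travel":[0,0,0],"rotation":[0,0,0],"hand":1}]'

```text
clock: 17.5
tool_pos: [0.4798, 0.0558, 0.0323]
ee_rot: [3.14, -0.002, 0.934]
wrist_force: [-2.4, 0.0, 7.4]
width: 0.0589
grip_force: 26.3
```

Call:
move_arm --plan '[{"travel":[0,0,0],"rotation":[0,0,0],"hand":-1},{"travel":[0,0,0],"rotation":[0,0,0],"hand":-1},{"travel":[0,0,0],"rotation":[0,0,0],"hand":-1},{"travel":[0,0,0],"rotation":[0,0,0],"hand":-1},{"travel":[0,0,-30],"rotation":[0,0,0],"hand":-1},{"travel":[0,0,-45],"rotation":[0,0,0],"hand":-1},{"travel":[0,0,-45],"rotation":[0,0,0],"hand":-1},{"travel":[0,0,-40],"rotation":[0,0,0],"hand":-1}]'

```text
clock: 18.3
tool_pos: [0.4788, 0.0554, 0.1929]
ee_rot: [3.141, -0.0, 0.934]
wrist_force: [0.7, -0.7, -1.0]
width: 0.0854
grip_force: 0.0
```

Call:
move_arm --plan '[{"travel":[-40,0,0],"rotation":[0,0,0],"hand":-1},{"travel":[-35,0,0],"rotation":[0,0,0],"hand":-1},{"travel":[0,0,0],"rotation":[0,0,0],"hand":-1},{"travel":[0,0,0],"rotation":[0,0,0],"hand":-1},{"travel":[0,0,0],"rotation":[0,0,0],"hand":-1}]'

```text
clock: 18.8
tool_pos: [0.4348, -0.0042, 0.191]
ee_rot: [3.142, -0.001, 0.935]
wrist_force: [1.7, 0.9, 0.1]
width: 0.0855
grip_force: 0.0
```

```bash
python3 - <<'E'
from h import *
w,im=snap('wrist','w7'); c=np.array([.4799,.056,.066]); print(proj(w,c)); dial(w,im,c)
a,s=snap('scene','s7'); dial(a,s,np.array([.4784,.0558,.065])) 
# tub/lid check: blue blobs in scene
m=cv2.inRange(cv2.cvtColor(s,cv2.COLOR_RGB2HSV),(104,120,60),(125,255,255));n,l,st,ce=cv2.connectedComponentsWithStats(m)
print(st[st[:,4]>300])
E
```

```text
(np.float64(322.72702122664515), np.float64(114.47487943383682))
red 114 [0.4781 0.0806] ang 1.537
hub [0.4799 0.0562] needle max r 0.0242 ang 1.529
gap mm 0.18291336779222706
red 13 [0.4792 0.0831] ang 1.642
[[     0      0    640    480 300373]
 [   326    128     30     37    368]
 [   180    140     58     35    840]
 [   404    284    106     95   5531]]
```

The zero mark (1.537 rad) and the pointer (1.529 rad) agree to about 0.2 mm. The lid is seated, and the arm is clear of everything.

```bash
python3 -c "
from workcell import bot
print(bot.hand_in())"
```

```text
the job is handed in; nothing more can be done
None
```

The job is handed in at about 19 s of the 54 s allowed. The blue lid is snapped on at both ends, judged from the press forces and measured lid height. The red zero mark is within about 0.2 mm of the pointer in the wrist image, and the arm is clear. The hand-in returned no verdict.

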